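Put the stray short tin in its bin, then heft the tall tins and hold up the fullest

TASK

A fitter at the stores bench wants the fullest tall tin of paste, but a short tin has been left among the three tall ones: first stand it upright in the blue bin that holds the other short tins. Then heft the three tall tins: lift each in turn clear of the bench to feel its weight, setting each one standing back where it was before trying the next, and take up the heaviest. Finish while still holding that tin upright in the gripper with its underside at least 15 cm above the bench, ready to hand over; set tins down without dropping them, and leave everything else undisturbed.

Things in the scene. Friction and masses are not known exactly. Their poses are not given: they have to be found in the camera images.
- tin_a: one of the four closed round paste tins standing on the bench between the two bins: tinplate, yellow band with a thin black stripe, red lid, 62 mm across over its whole height. Three are tall (100 mm) and look identical, one is short (50 mm). Stiff; stands a firm grip of 30 to 60 N. Origin: centre of its underside, z up along its axis; its yaw means nothing.
- tin_a_lid (a point): centre of the top of the lid of tin_a: 100 mm above its underside if it is a tall tin, 50 mm if it is the short one. The tall tins hold unequal amounts of stiff paste that does not shift; each weighs 0.15 to 0.6 kg, the heaviest at least 0.13 kg more than either other; the short one weighs about 0.2 kg
- tin_b: one of the four closed round paste tins standing on the bench between the two bins: tinplate, yellow band with a thin black stripe, red lid, 62 mm across over its whole height. Three are tall (100 mm) and look identical, one is short (50 mm). Stiff; stands a firm grip of 30 to 60 N. Origin: centre of its underside, z up along its axis; its yaw means nothing.
- tin_b_lid (a point): centre of the top of the lid of tin_b: 100 mm above its underside if it is a tall tin, 50 mm if it is the short one. The tall tins hold unequal amounts of stiff paste that does not shift; each weighs 0.15 to 0.6 kg, the heaviest at least 0.13 kg more than either other; the short one weighs about 0.2 kg
- tin_c: one of the four closed round paste tins standing on the bench between the two bins: tinplate, yellow band with a thin black stripe, red lid, 62 mm across over its whole height. Three are tall (100 mm) and look identical, one is short (50 mm). Stiff; stands a firm grip of 30 to 60 N. Origin: centre of its underside, z up along its axis; its yaw means nothing.
- tin_c_lid (a point): centre of the top of the lid of tin_c: 100 mm above its underside if it is a tall tin, 50 mm if it is the short one. The tall tins hold unequal amounts of stiff paste that does not shift; each weighs 0.15 to 0.6 kg, the heaviest at least 0.13 kg more than either other; the short one weighs about 0.2 kg
- tin_d: one of the four closed round paste tins standing on the bench between the two bins: tinplate, yellow band with a thin black stripe, red lid, 62 mm across over its whole height. Three are tall (100 mm) and look identical, one is short (50 mm). Stiff; stands a firm grip of 30 to 60 N. Origin: centre of its underside, z up along its axis; its yaw means nothing.
- tin_d_lid (a point): centre of the top of the lid of tin_d: 100 mm above its underside if it is a tall tin, 50 mm if it is the short one. The tall tins hold unequal amounts of stiff paste that does not shift; each weighs 0.15 to 0.6 kg, the heaviest at least 0.13 kg more than either other; the short one weighs about 0.2 kg
- bin_a: blue open plastic shelf bin fixed on the bench, 300 mm long (x), 160 wide (y), 80 high, floor and walls 4 mm thick; its low front (50 mm high, blank white card) is at its -x end, towards the robot. Origin: centre of its underside, z up. Holds two short tins (stock_1, stock_2) side by side at its far end, about 95 mm to +x of its origin; its front half is empty.
- bin_b: blue open plastic shelf bin fixed on the bench, 300 mm long (x), 160 wide (y), 80 high, floor and walls 4 mm thick; its low front (50 mm high, blank white card) is at its -x end, towards the robot. Origin: centre of its underside, z up. This one holds other spares: a flat carton at its far end and a black solenoid in its front half.
- stock_1: short paste tin already in its bin, 62 mm across, 50 mm high, looks just like the short one on the bench. Origin: centre of its underside. To be left alone.
- stock_2: short paste tin already in its bin, 62 mm across, 50 mm high, looks just like the short one on the bench. Origin: centre of its underside. To be left alone.
- carton_in_bin: bystander in bin_b: white and red carton 80 x 80 x 35 mm. Origin: centre of its underside.
- solenoid: bystander in bin_b: black solenoid valve about 130 mm long (its x), 50 mm wide, 64 mm high. Origin: on its underside near its middle.
- carton: bystander on the bench beyond the tins: white and blue carton 85 x 85 x 30 mm. Origin: centre of its underside.
- bearing: bystander on the bench beyond the tins: steel ball bearing lying flat, 62 mm across, 16 mm thick. Origin: centre of its underside.

How it is judged:
By the outcome, as a careful person would: the job done as asked, in the order asked, and still so for the second after the job is handed in, while the arm keeps its last pose, push and grip.
It also fails if it takes over 72 s, if anything falls off the work surface, if the arm or the gripper's body presses on something with over 40 N, if the wrist force passes 120 N, or if a joint passes its speed limit or range.

ROBOT

A 7-joint arm with a two-finger parallel gripper is mounted at the origin on the work surface. World frame = base frame: x ahead of the robot, y to its left, z up, the work surface at z = 0. Lengths are in m, angles in rad, forces in N, time in s.
With the tool pointing down it reaches from about 0.425 to 0.825 m from the base axis. Payload 3.6 kg.
Tool frame: the origin (TCP) lies midway between the tips of the shut fingers; the grasp point (between the pads) lies 19 mm behind it; z points along the fingers, x is the direction in which the jaws open and shut, and the axes are right-handed (so a half turn about z gives the same grasp; the last joint's range is limited). The gripper opens to 93 mm and grips with 3 to 60 N. Pads are 15 mm wide; open, the fingers measure 128 mm over their backs; the gripper's body (75 mm by 188 mm) begins 65 mm behind the grasp point.
Start: joints at [-1.127, 0.615, -0.013, 1.423, 0.008, 1.103, -0.04], TCP at [0.294, 0.58, 0.219] pointing down, gripper open.
Joint ranges: [-3.12, 3.12], [-0.3, 2.06], [-1.34, 1.32], [0.26, 2.42], [-1.36, 4.5], [0.01, 1.98], [-2.84, 2.84]. Speed limits (rad/s): [2.79, 2.79, 3.14, 3.14, 3.14, 3.14, 3.14].

INTERFACE

Orientations are given as [roll, pitch, yaw] about the fixed x, y, z axes, in that order (R = Rz(yaw) Ry(pitch) Rx(roll)).
In Python, from rig import ctrl gives the robot as it stands. Calls block until the motion is done:
- ctrl.move_to(position, orientation): joint-space move of the TCP to a pose.
- ctrl.servo_line(position, frame=None, max_speed=0.15, f_stop=None): straight line of the TCP; frame=None keeps the orientation; max_speed is the mean speed in m/s. With f_stop (N) it stops when the force on the tool has changed by that much, and returns True; else False.
- ctrl.move_j(angles): joint-space move.
- ctrl.move_gripper(opening): finger opening in m; the grip force is fixed at half the most; returns when the fingers have stopped.
- ctrl.sleep(seconds).
- ctrl.solve_ik(position, orientation): joint angles nearest the present ones, or None.
- ctrl.observe(): the state.
- ctrl.get_image(name): name is "side" or "top" or "wrist"; returns a dict with "image" (400x640x3 uint8, blue, green, red), "z_map" (400x640 float32, m along the optical axis (not along the pixel's ray), 0 where there is no reading), "K" (3x3 intrinsics, pixels), "eye" and "orientation" of the camera in the world. Camera axes: x right, y down, z forward; pixel columns grow to the right and rows downward; lengths in m; the calibration is good to about 2 mm. The wrist camera is an equidistant fisheye: a pixel r from the principal point sees the ray r / f radians off the axis. A picture is of the moment at which its call begins.
A pose or a line that the arm cannot do raises ctrl.MotionError and nothing moves.
- ctrl.sign_off(): hands the job in, once; it reports no verdict.
Trained networks look in a picture, given as the dict that the camera call returned (one of the last four; its "shot" number tells which), for a name from the list of things; names that differ only in an ending like _2 or _b are one class to them, and where a whole thing is asked for, a point or a joint stands for the part that bears it (a point fixed in the world has none). Each returns a list of dicts, best first, with "p" (0 to 1); they miss things now and then, are a little off and sometimes report something else, mostly with a low value. They report only what shows in the picture. A call takes as long as a camera call.
- ctrl.find_in(picture, thing): "rect" ([left, top, width, height] in pixels, round what is visible of it).
- ctrl.masks_of(picture, thing): "region" (400x640 bool, what is visible of it) and "rect" ([left, top, width, height] in pixels, round what is visible of it).
The state is a dict: "time": time; "qpos": joint angles; "qvel": joint speeds; "joint_efforts": joint torques, N m; "eef_pos": TCP position; "tool_rot": TCP orientation; "wrist_force": force on the tool from outside, world axes, zero at the start; "moment": the same for the moment, N m; "finger_gap": finger opening in m.
Only numpy, scipy, OpenCV 4.12 (cv2) and the standard library are available. Lean on these libraries where they do the work, as an engineer would, in place of code of your own. Each camera call takes 0.05 s, during which the arm holds its last target.

## Working session

There is one attempt and no reset: what is moved stays moved. The work goes in short steps, each a Python script; the robot and the scene stay as the last script left them, time stands still between calls to the robot, and variables do not carry over. Pictures are saved under pics/ and viewed, and the job is handed in when it is done.

```bash
ls; mkdir -p pics
python3 - <<'E'
from rig import ctrl
import cv2
s=ctrl.observe()
for k,v in s.items(): print(k,v)
for n in ("side","top"):
    p=ctrl.get_image(n); cv2.imwrite(f"pics/{n}0.png",p["image"]); print(n,p["K"],p["eye"],p["orientation"])
E
```

```text
pics
time 0.0
qpos [-1.12751185  0.61590652 -0.01261728  1.42491647  0.00811787  1.10339206
 -0.04038192]
qvel [ 6.83404250e-04 -1.26035810e-03  1.05424359e-05 -1.91099569e-03
 -1.94560214e-04  4.36871641e-04  4.45136450e-04]
joint_efforts [ 3.73207049e-04 -4.58934653e+01  2.09290395e-01 -1.65743530e+01
 -6.10560877e-02  2.04417628e-02  2.25271860e-04]
eef_pos [0.29388441 0.57886923 0.21748361]
tool_rot [3.14153995e+00 2.57133344e-03 1.10110532e+00]
wrist_force [1.34358058 0.12519087 0.30604361]
moment [0.07999302 0.02184457 0.00450709]
finger_gap 0.09315907541808431
side [[418.5329112    0.         315.35635362]
 [  0.         418.5329112  203.50292289]
 [  0.           0.           1.        ]] [ 0.26942015 -0.69508157  0.95868355] [-2.39634622 -0.01500522 -0.44407045]
top [[456.95867616   0.         325.43275944]
 [  0.         456.95867616 200.01986912]
 [  0.           0.           1.        ]] [0.55567224 0.00680128 1.166931  ] [-3.09424687  0.00951171 -1.57578946]
```

View pics/side0.png

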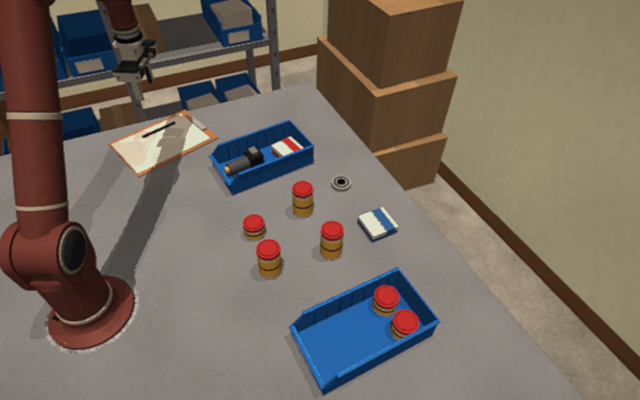

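View pics/top0.png

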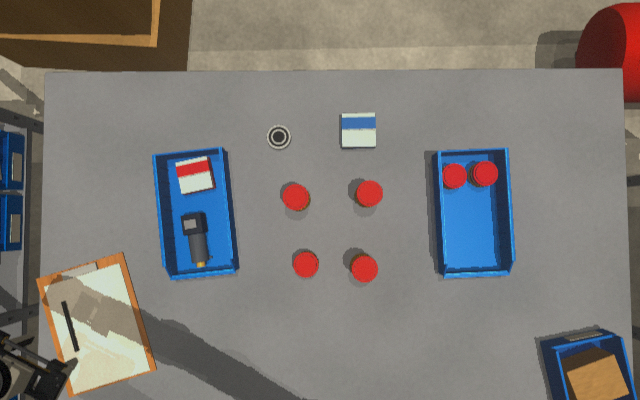

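The top view shows four tins, near (305,264), (364,268), (295,197) and (369,193). The bin with two short tins is on the right, at (475,212). In the side view the tin at (254,226) is the short one. Next I'll measure positions.

```bash
cat > h.py <<'E'
from rig import ctrl
import numpy as np, cv2
from scipy.spatial.transform import Rotation as R
def cloud(p):
    K=p["K"]; z=p["z_map"]; v,u=np.mgrid[:400,:640]
    c=np.stack([(u-K[0,2])/K[0,0]*z,(v-K[1,2])/K[1,1]*z,z],-1)
    w=c@R.from_euler('xyz',p["orientation"]).as_matrix().T+np.asarray(p["eye"])
    w[z==0]=np.nan
    return w
def lids(p,verbose=True):
    """lid circles: top-surface points of each tin region"""
    w=cloud(p); out=[]
    for m in ctrl.masks_of(p,"tin_a"):
        if m["p"]<0.3: continue
        q=w[m["region"]]; q=q[~np.isnan(q[:,0])]
        if len(q)<20: continue
        zt=np.percentile(q[:,2],90); t=q[q[:,2]>zt-0.006]
        (cx,cy),r=cv2.minEnclosingCircle(t[:,:2].astype(np.float32))
        out.append((m["p"],cx,cy,zt,r,len(t)))
        if verbose: print("p%.2f rect %s  c(%.4f,%.4f) med(%.4f,%.4f) top %.4f r %.4f n%d"%(m["p"],m["rect"],cx,cy,*np.median(t[:,:2],0),zt,r,len(t)))
    return out
E
python3 - <<'E'
from h import *
for n in ("top","side"):
    p=ctrl.get_image(n); w=cloud(p); print(n); lids(p)
    for nm in ("bin_a","stock_1","carton","bearing","solenoid"):
        for m in ctrl.masks_of(p,nm):
            q=w[m["region"]]; q=q[~np.isnan(q[:,0])]
            print(nm,round(m["p"],2),m["rect"],np.percentile(q,2,axis=0).round(3),np.percentile(q,98,axis=0).round(3))
    if n=="top":
        print("table",np.nanmedian(w[300:330,400:430].reshape(-1,3),0))
print(ctrl.observe()["time"])
E
```

```text
top
p0.94 rect [295.2, 250.8, 25.7, 28.2]  c(0.4514,0.0667) med(0.4509,0.0675) top 0.0532 r 0.0308 n447
p0.77 rect [353.2, 178.9, 28.7, 24.5]  c(0.6208,-0.0855) med(0.6199,-0.0850) top 0.1031 r 0.0303 n479
p0.70 rect [280.9, 186.1, 29.7, 25.9]  c(0.6133,0.0874) med(0.6136,0.0878) top 0.1029 r 0.0309 n512
p0.58 rect [351.0, 253.1, 27.6, 29.9]  c(0.4451,-0.0728) med(0.4457,-0.0720) top 0.1028 r 0.0308 n524
bin_a 0.87 [154.2, 149.5, 85.9, 129.3] [0.427 0.243 0.001] [0.728 0.424 0.083]
bin_a 0.58 [429.3, 147.2, 85.9, 131.7] [ 0.427 -0.423  0.   ] [ 0.724 -0.256  0.083]
stock_1 0.86 [469.3, 160.7, 28.1, 24.0] [ 0.642 -0.401  0.005] [ 0.702 -0.343  0.059]
stock_1 0.79 [443.3, 162.3, 22.2, 28.8] [ 0.636 -0.324  0.02 ] [ 0.694 -0.269  0.059]
carton 0.66 [340.4, 110.7, 34.1, 39.2] [ 0.743 -0.107  0.009] [ 0.825 -0.023  0.035]
bearing 0.73 [266.8, 125.3, 25.6, 23.4] [0.743 0.109 0.007] [0.798 0.163 0.022]
solenoid 0.97 [182.0, 214.3, 28.2, 52.4] [0.452 0.312 0.006] [0.576 0.367 0.07 ]
table [ 0.32096595 -0.20572408  0.00066428]
side
p0.98 rect [293.3, 177.4, 21.1, 39.9]  c(0.6146,0.0862) med(0
[... 472 characters left out ...]
27 0.24  0.002] [0.729 0.425 0.082]
stock_1 0.9 [394.4, 312.5, 23.1, 25.8] [ 0.642 -0.4    0.013] [ 0.697 -0.348  0.058]
stock_1 0.77 [370.0, 283.6, 31.2, 31.3] [ 0.637 -0.327  0.007] [ 0.692 -0.272  0.058]
stock_1 0.44 [224.5, 150.8, 40.7, 29.2] [0.449 0.31  0.005] [0.576 0.394 0.069]
carton 0.83 [356.8, 206.3, 45.1, 36.5] [ 0.743 -0.109  0.002] [ 0.827 -0.025  0.034]
carton 0.41 [318.0, 223.6, 22.1, 40.8] [ 0.592 -0.117  0.004] [ 0.646 -0.062  0.103]
carton 0.18 [332.6, 177.3, 19.3, 12.3] [0.743 0.106 0.004] [0.797 0.167 0.021]
bearing 0.56 [332.0, 173.5, 19.2, 15.9] [0.743 0.106 0.   ] [0.801 0.173 0.021]
solenoid 0.66 [225.5, 149.0, 40.8, 29.3] [0.448 0.31  0.015] [0.575 0.361 0.069]
0.8
```

All tins measured, and heights and radii match: the short tin is at (0.452, 0.066), top at 0.053. The three tall tins have tops at about 0.102. The target bin spans x 0.427–0.727 and y −0.425 to −0.256. I'll keep the jaws along x so the gripper body stays clear of neighbours. First the short tin.

```bash
cat >> h.py <<'E'
T=dict(short=(0.452,0.066),near=(0.4452,-0.0732),fr=(0.6215,-0.0862),fl=(0.614,0.0868))
def st(tag=""):
    s=ctrl.observe(); print(tag,"t%.2f"%s["time"],"eef",np.round(s["eef_pos"],4),"rpy",np.round(s["tool_rot"],3),"F",np.round(s["wrist_force"],2),"gap %.4f"%s["finger_gap"]); return s
def avgF(n=10,dt=0.03):
    L=[]
    for _ in range(n):
        s=ctrl.observe(); L.append(np.r_[s["wrist_force"],s["joint_efforts"][[1,3]]]); ctrl.sleep(dt)
    return np.mean(L,0),np.std(L,0)
E
python3 - <<'E'
from h import *
for yaw in (0,np.pi):
    for k,(x,y) in list(T.items())+[("bin",(0.52,-0.34))]:
        for z in (0.016,0.1,0.24):
            q=ctrl.solve_ik([x,y,z],[np.pi,0,yaw]); print(yaw,k,z,None if q is None else np.round(q,2))
E
```

```text
0 short 0.016 [-0.29  0.67  0.14  2.16 -0.28  0.33  0.09]
0 short 0.1 [-0.37  0.51  0.26  2.1  -0.24  0.55  0.06]
0 short 0.24 [-0.48  0.31  0.38  1.93 -0.14  0.93 -0.03]
0 near 0.016 [ 0.05  0.67  0.1   2.17 -0.21  0.31  0.32]
0 near 0.1 [-0.08  0.51  0.28  2.12 -0.27  0.54  0.39]
0 near 0.24 [-0.25  0.31  0.49  1.95 -0.18  0.93  0.32]
0 fr 0.016 [-0.04  0.83  0.24  1.68 -0.29  0.67  0.36]
0 fr 0.1 [-0.08  0.73  0.32  1.63 -0.29  0.83  0.35]
0 fr 0.24 [-0.15  0.59  0.44  1.47 -0.26  1.14  0.34]
0 fl 0.016 [-0.31  0.82  0.23  1.7  -0.29  0.65  0.08]
0 fl 0.1 [-0.34  0.71  0.28  1.65 -0.25  0.81  0.05]
0 fl 0.24 [-0.39  0.57  0.37  1.49 -0.22  1.12  0.02]
0 bin 0.016 [ 0.4   0.83  0.25  1.7  -0.31  0.66  0.81]
0 bin 0.1 [ 0.24  0.75  0.53  1.65 -0.47  0.86  0.96]
0 bin 0.24 [ 0.04  0.7   0.94  1.5  -0.59  1.24  1.06]
3.141592653589793 short 0.016 [ 0.07  0.7  -0.39  2.15  0.65  0.41  2.3 ]
3.141592653589793 short 0.1 [ 0.14  0.54 -0.48  2.09  0.43  0.61  2.5 ]
3.141592653589793 short 0.24 [ 0.11  0.31 -0.4   1.91  0.15  0.94  2.78]
3.141592653589793 near 0.016 [ 0.39  0.69 -0.41  2.16  0.69  0.41  2.57]
3.141592653589793 near 0.1 [ 0.42  0.53 -0.44  2.1   0.4   0.59  2.84]
3.141592653589793 near 0.24 [-0.66  0.47  1.14  1.96 -0.5   1.03 -2.43]
3.141592653589793 fr 0.016 [ 0.4   0.88 -0.51  1.66  0.58  0.76  2.75]
3.141592653589793 fr 0.1 [-0.46  0.99  1.13  1.64 -0.97  1.17 -2.22]
3.141592653589793 fr 0.24 [-0.46  0.79  1.13  1.48 -0.73  1.33 -2.41]
3.141592653589793 fl 0.016 [ 0.11  0.86 -0.5   1.69  0.57  0.74  2.48]
3.141592653589793 fl 0.1 [ 0.12  0.75 -0.51  1.64  0.45  0.88  2.58]
3.141592653589793 fl 0.24 [ 0.1   0.59 -0.47  1.48  0.28  1.15  2.72]
3.141592653589793 bin 0.016 [-0.02  1.13  1.13  1.71 -1.14  1.11 -1.65]
3.141592653589793 bin 0.1 [-0.02  0.98  1.13  1.66 -0.96  1.16 -1.77]
3.141592653589793 bin 0.24 [-0.02  0.78  1.13  1.5  -0.72  1.32 -1.96]
```

Run:
```python
from h import *
D=[np.pi,0,0]
x,y=T["short"]
ctrl.move_to([x,y,0.17],D); st("hover")
print(avgF(5))
hit=ctrl.servo_line([x,y,0.014],max_speed=0.1,f_stop=8); st("down %s"%hit)
if not hit:
    ctrl.move_gripper(0.05); st("grip")
p=ctrl.get_image("side"); cv2.imwrite("pics/side1.png",p["image"])
```

```text
hover t2.75 eef [0.4524 0.0675 0.17  ] rpy [-3.141e+00 -0.000e+00  3.000e-03] F [ 0.34 -0.2   0.22] gap 0.0927
(array([ 2.64162758e-01,  1.94716654e-02, -1.55066685e-01, -3.10246775e+01,
       -1.23018894e+01]), array([0.37426677, 0.32306179, 0.4711671 , 0.03652041, 0.02413679]))
down False t4.62 eef [0.4523 0.066  0.0144] rpy [-3.141e+00 -1.000e-03 -0.000e+00] F [-0.39 -0.57 -0.34] gap 0.0928
grip t5.23 eef [0.452  0.066  0.0141] rpy [-3.142  0.     0.   ] F [-0.55 -0.8   0.7 ] gap 0.0617
```

View pics/side1.png

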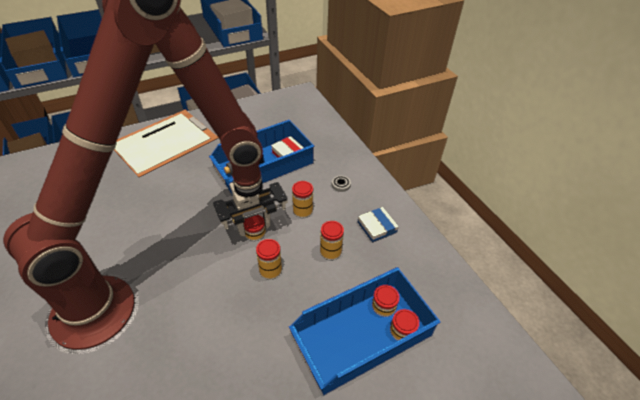

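The side view shows the fingers around the short tin at (255,226), with the neighbouring tins untouched. The gap of 61.7 mm fits the 62 mm tin. Now I'll carry it to the bin.

Run:
```python
from h import *
D=[np.pi,0,0]
x,y=T["short"]
ctrl.servo_line([x,y,0.21],max_speed=0.15); s=st("lift")
b=(0.52,-0.34)
ctrl.move_to([*b,0.21],D); st("over bin")
ctrl.servo_line([*b,0.035],max_speed=0.12); st("low")
hit=ctrl.servo_line([*b,0.012],max_speed=0.025,f_stop=4); s=st("set %s"%hit)
```

```text
lift t6.74 eef [0.4513 0.0659 0.2092] rpy [3.141e+00 2.000e-03 0.000e+00] F [ 0.77  0.61 -2.33] gap 0.0617
over bin t8.27 eef [ 0.5211 -0.3376  0.2097] rpy [-3.139e+00 -0.000e+00  3.000e-03] F [ 0.38  0.81 -3.12] gap 0.0617
low t9.88 eef [ 0.5205 -0.3405  0.0358] rpy [ 3.141e+00 -1.000e-03 -0.000e+00] F [ 0.63 -0.43 -2.62] gap 0.0615
set True t10.54 eef [ 0.5198 -0.3399  0.0179] rpy [-3.141e+00  1.000e-03  0.000e+00] F [ 0.4  -0.25  3.39] gap 0.0617
```

Contact came at z = 0.0179, where 0.018 was expected. I'll release, rise, check the result, then heft the near tall tin.

```bash
cat >> h.py <<'E'
D=[np.pi,0,0]
def grab(k,z=0.044,hov=0.17):
    x,y=T[k]
    ctrl.servo_line([x,y,z],max_speed=0.12); st("down")
    ctrl.move_gripper(0.05); return st("grip")
def heft(k,z=0.044):
    x,y=T[k]
    ctrl.move_to([x,y,0.17],D); ctrl.sleep(0.3)
    f0,sd=avgF(); print("empty",f0.round(3),sd.round(2))
    grab(k,z)
    ctrl.servo_line([x,y,0.17],max_speed=0.12); ctrl.sleep(0.3); st("lifted")
    f1,sd=avgF(); print("held",f1.round(3),sd.round(2)); print(k,"mass est kg",((f0-f1)[2]/9.81).round(3),"torque diff",(f1-f0)[3:].round(2))
def putback(k,z=0.044):
    x,y=T[k]
    ctrl.servo_line([x,y,z+0.012],max_speed=0.12)
    hit=ctrl.servo_line([x,y,z-0.004],max_speed=0.025,f_stop=3.5); st("set %s"%hit)
    ctrl.move_gripper(0.093); ctrl.servo_line([x,y,0.17],max_speed=0.15); st("up")
E
python3 - <<'E'
from h import *
ctrl.move_gripper(0.093); st("open")
ctrl.servo_line([0.52,-0.34,0.17],max_speed=0.15); st("up")
ctrl.move_to([*T["near"],0.17],D)
p=ctrl.get_image("side"); cv2.imwrite("pics/side2.png",p["image"])
w=cloud(p)
for m in ctrl.masks_of(p,"stock_1"):
    q=w[m["region"]]; q=q[~np.isnan(q[:,0])]; print(round(m["p"],2),m["rect"],np.percentile(q,2,axis=0).round(3),np.percentile(q,98,axis=0).round(3))
heft("near")
p=ctrl.get_image("side"); cv2.imwrite("pics/side3.png",p["image"])
E
```

```text
open t11.25 eef [ 0.5189 -0.339   0.017 ] rpy [-3.14e+00  3.00e-03  0.00e+00] F [ 0.65  0.19 -0.16] gap 0.0929
up t12.42 eef [ 0.5194 -0.3394  0.169 ] rpy [-3.138  0.004  0.   ] F [-0.43 -0.08  0.08] gap 0.0933
0.86 [393.1, 312.8, 25.1, 28.1] [ 0.642 -0.4    0.017] [ 0.698 -0.348  0.058]
0.7 [368.8, 283.6, 30.8, 31.1] [ 0.637 -0.327  0.006] [ 0.693 -0.269  0.058]
0.62 [293.0, 181.4, 21.9, 38.1] [0.584 0.054 0.002] [0.641 0.105 0.103]
empty [-3.2500e-01  2.4900e-01  7.0000e-03 -3.0105e+01 -1.2151e+01] [0.42 0.64 0.43 0.   0.  ]
down t15.68 eef [ 0.4456 -0.0733  0.0444] rpy [ 3.141e+00 -1.000e-03  0.000e+00] F [0.18 0.35 0.09] gap 0.0931
grip t16.27 eef [ 0.4455 -0.0732  0.0442] rpy [ 3.142e+00 -1.000e-03  0.000e+00] F [ 0.48 -0.33  1.69] gap 0.0616
lifted t17.77 eef [ 0.445  -0.0732  0.1697] rpy [ 3.142e+00  1.000e-03 -0.000e+00] F [ 0.16  0.16 -1.79] gap 0.0618
held [ -0.309   0.06   -1.986 -30.981 -12.658] [0.43 0.41 0.47 0.01 0.01]
near mass est kg 0.203 torque diff [-0.88 -0.51]
```

View pics/side3.png

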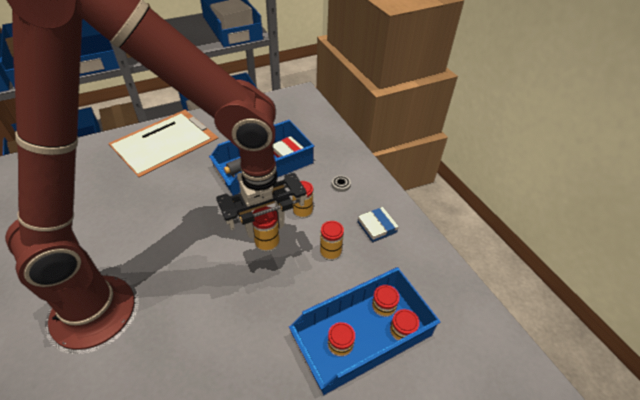

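View pics/side2.png

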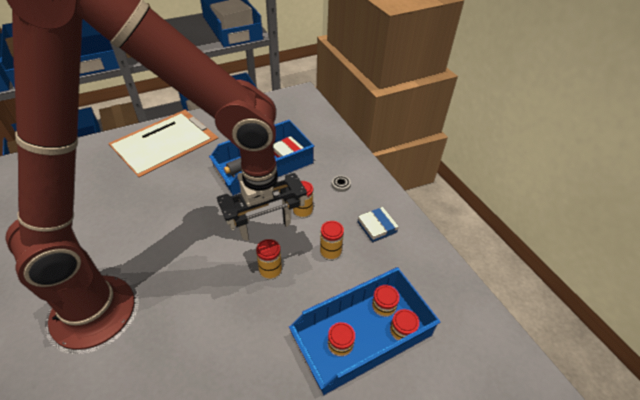

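The short tin stands upright in the bin at (341,338), with both stock tins unmoved. The near tin is lifted clear and weighs about 0.20 kg, with wrist force and joint torque agreeing. Next I'll put it back and heft the far-right tin.

Run:
```python
from h import *
putback("near"); heft("fr")
p=ctrl.get_image("side"); cv2.imwrite("pics/side4.png",p["image"]); lids(p); st()
```

```text
set True t19.77 eef [ 0.4454 -0.0732  0.0439] rpy [-3.142 -0.     0.   ] F [-0.12  0.31  2.52] gap 0.0617
up t21.47 eef [ 0.4445 -0.073   0.1694] rpy [-3.141e+00  3.000e-03  0.000e+00] F [0.21 0.38 0.52] gap 0.0928
empty [  0.122   0.11    0.163 -44.205 -14.716] [0.51 0.34 0.4  0.08 0.02]
down t24.04 eef [ 0.6222 -0.0864  0.0449] rpy [ 3.141e+00 -2.000e-03 -0.000e+00] F [-0.27  0.38 -0.23] gap 0.0926
grip t24.64 eef [ 0.6223 -0.0862  0.0443] rpy [ 3.141e+00 -2.000e-03  0.000e+00] F [ 1.76  0.34 -0.23] gap 0.0620
lifted t26.14 eef [ 0.6213 -0.0862  0.1695] rpy [-3.142e+00  1.000e-03 -0.000e+00] F [-0.82  0.01 -5.35] gap 0.0616
held [ -0.1    -0.209  -5.346 -47.255 -16.233] [0.62 0.22 0.28 0.01 0.01]
fr mass est kg 0.562 torque diff [-3.05 -1.52]
p0.95 rect [255.0, 236.2, 26.7, 43.8]  c(0.4449,-0.0735) med(0.4444,-0.0752) top 0.1019 r 0.0320 n387
p0.82 rect [330.1, 323.3, 24.5, 33.5]  c(0.5194,-0.3389) med(0.5192,-0.3402) top 0.0567 r 0.0313 n523
p0.80 rect [318.4, 185.8, 24.2, 47.8]  c(0.6158,-0.0934) med(0.6229,-0.0982) top 0.2270 r 0.0395 n259
p0.68 rect [271.2, 136.2, 29.1, 21.8]  c(0.6558,0.3231) med(0.6708,0.3466) top 0.0424 r 0.0768 n303
 t26.57 eef [ 0.6215 -0.0862  0.17  ] rpy [-3.142 -0.    -0.   ] F [-0.66  0.2  -5.37] gap 0.0617
```

View pics/side4.png

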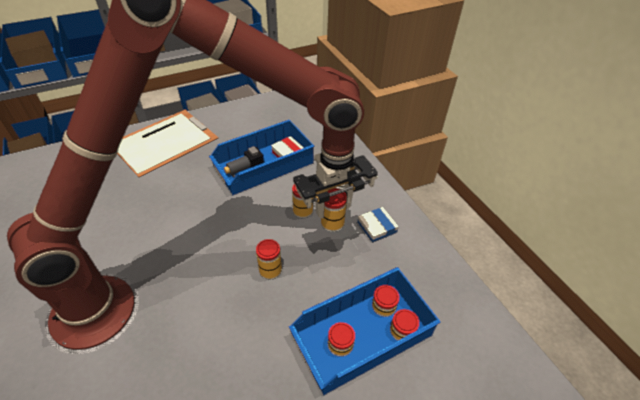

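The near tin is back within 1 mm at (0.4449, −0.0735). The far-right tin, held over its spot at (333,212), weighs about 0.5–0.56 kg. I'll put it back and heft the third.

Run:
```python
from h import *
putback("fr"); heft("fl")
p=ctrl.get_image("side"); cv2.imwrite("pics/side5.png",p["image"]); lids(p); st()
```

```text
set True t28.18 eef [ 0.6217 -0.0861  0.0441] rpy [-3.142e+00 -1.000e-03  0.000e+00] F [-1.28  0.42  4.92] gap 0.0617
up t29.89 eef [ 0.6207 -0.0859  0.169 ] rpy [-3.14   0.006  0.   ] F [-0.21  0.14  0.38] gap 0.0931
empty [-2.1000e-02  8.8000e-02 -1.5300e-01 -4.3639e+01 -1.4625e+01] [0.67 0.54 0.55 0.01 0.  ]
down t32.45 eef [0.6147 0.0868 0.0448] rpy [-3.141e+00 -2.000e-03 -0.000e+00] F [ 1.24  1.14 -0.36] gap 0.0932
grip t33.05 eef [0.6143 0.0868 0.0442] rpy [-3.141e+00 -1.000e-03 -0.000e+00] F [-0.01 -0.41  0.72] gap 0.0615
lifted t34.55 eef [0.6138 0.0868 0.1695] rpy [ 3.141e+00  1.000e-03 -0.000e+00] F [ 0.29 -0.63 -3.11] gap 0.0616
held [-1.9900e-01 -2.4000e-02 -3.2070e+00 -4.5391e+01 -1.5503e+01] [0.36 0.36 0.37 0.01 0.01]
fl mass est kg 0.311 torque diff [-1.75 -0.88]
p0.97 rect [331.0, 324.5, 23.9, 36.7]  c(0.5193,-0.3391) med(0.5186,-0.3405) top 0.0563 r 0.0316 n539
p0.82 rect [253.3, 238.4, 25.9, 42.4]  c(0.4445,-0.0736) med(0.4439,-0.0759) top 0.1018 r 0.0315 n379
 t34.98 eef [0.614  0.0868 0.1701] rpy [-3.142 -0.    -0.   ] F [-1.1   0.97 -3.28] gap 0.0616
```

View pics/side5.png

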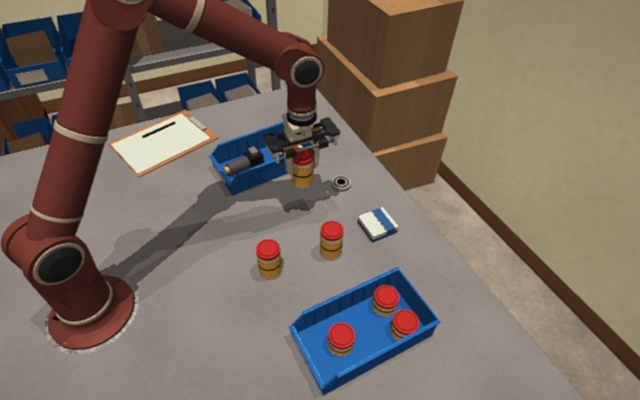

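The far-left tin, held at (303,170), weighs about 0.3 kg, and the other two stand in their places. The masses are about 0.20, 0.54 and 0.30 kg, so the far-right tin is the heaviest. I'll put this one back and take up the far-right tin.

Run:
```python
from h import *
putback("fl")
ctrl.move_to([*T["fr"],0.17],D); ctrl.sleep(0.2)
p=ctrl.get_image("side"); lids(p)
f0,_=avgF(6)
grab("fr")
x,y=T["fr"]
ctrl.servo_line([x,y,0.26],max_speed=0.15); ctrl.sleep(0.4); f1,_=avgF(6); print("mass",(f0-f1)[2]/9.81)
st("held")
p=ctrl.get_image("side"); cv2.imwrite("pics/side6.png",p["image"]); lids(p)
p=ctrl.get_image("top"); cv2.imwrite("pics/top6.png",p["image"]); lids(p); st()
```

```text
set True t36.59 eef [0.6141 0.0869 0.0439] rpy [-3.142 -0.     0.   ] F [0.23 0.55 4.13] gap 0.0617
up t38.30 eef [0.6132 0.0869 0.169 ] rpy [3.141 0.005 0.   ] F [ 0.15  1.06 -0.35] gap 0.0929
p0.94 rect [316.6, 220.9, 23.8, 41.4]  c(0.6209,-0.0867) med(0.6206,-0.0888) top 0.1019 r 0.0310 n326
p0.86 rect [253.9, 237.5, 26.4, 42.3]  c(0.4442,-0.0740) med(0.4435,-0.0760) top 0.1020 r 0.0315 n377
p0.72 rect [294.0, 183.2, 18.2, 37.5]  c(0.5656,-0.0047) med(0.5870,0.0777) top 0.1002 r 0.1171 n72
down t40.73 eef [ 0.6222 -0.0864  0.0448] rpy [ 3.141e+00 -2.000e-03  0.000e+00] F [0.06 0.99 0.39] gap 0.0930
grip t41.33 eef [ 0.6216 -0.0862  0.0441] rpy [-3.142 -0.    -0.   ] F [-0.08 -0.02  1.85] gap 0.0615
mass 0.48972362733242564
held t43.52 eef [ 0.6215 -0.0862  0.26  ] rpy [ 3.142 -0.    -0.   ] F [-0.08 -0.11 -5.03] gap 0.0617
p0.82 rect [329.1, 321.5, 23.6, 35.2]  c(0.5194,-0.3395) med(0.5183,-0.3401) top 0.0564 r 0.0314 n516
p0.66 rect [293.4, 180.5, 21.3, 39.0]  c(0.6113,0.0857) med(0.6129,0.0840) top 0.1010 r 0.0322 n253
p0.64 rect [320.8, 158.7, 25.3, 52.2]  c(0.6109,-0.0925) med(0.6223,-0.0979) top 0.3169 r 0.0415 n291
p0.55 rect [257.3, 237.7, 25.6, 39.7]  c(0.4446,-0.0730) med(0.4445,-0.0751) top 0.1018 r 0.0322 n392
p0.57 rect [456.5, 223.8, 30.5, 25.7]  c(0.5194,-0.3385) med(0.5192,-0.3373) top 0.0571 r 0.0311 n471
p0.37 rect [176.9, 160.1, 39.5, 37.3]  c(0.6719,0.3431) med(0.6730,0.3437) top 0.0425 r 0.0547 n985
 t43.72 eef [ 0.6215 -0.0862  0.26  ] rpy [-3.142  0.    -0.   ] F [-0.81 -0.39 -5.16] gap 0.0619
```

View pics/side6.png

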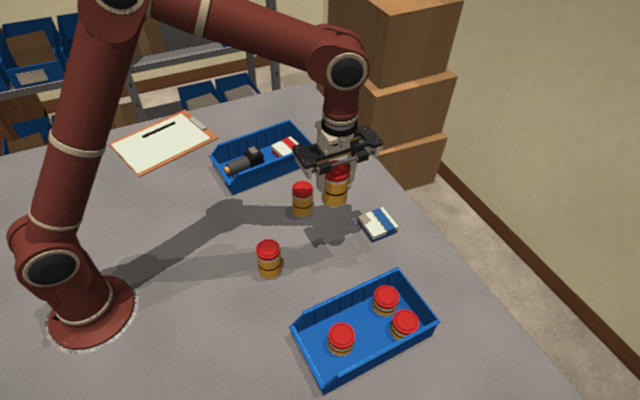

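View pics/top6.png

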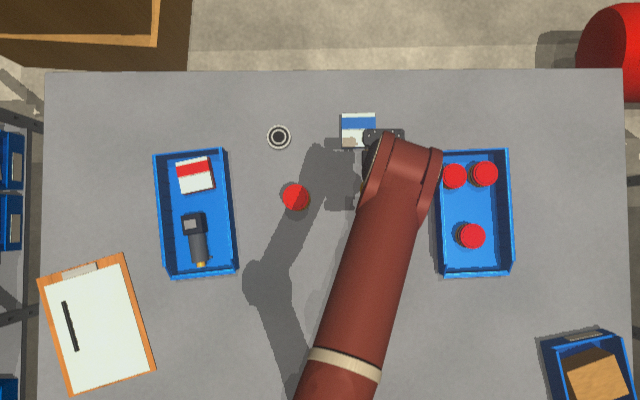

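Both views agree. The heaviest tin is held upright at (336,185) in the side view, with its underside at about 0.216 m. The other two tall tins stand at (303,198) and (268,258), the short tin is in its bin, and nothing else has moved.

```bash
python3 -c "
from rig import ctrl
print(ctrl.sign_off())"
```

```text
the job is handed in; nothing more can be done
None
```

The job is handed in at about 44 s of the 72 s allowed, with the heaviest tall tin held upright in the gripper.

- **Short tin:** it stands upright in the blue bin with the other short tins. I set it down on contact, and the cameras show it upright at (0.519, −0.339), with both stock tins unmoved.
- **Weights:** I lifted each tall tin clear of the bench and set it back on contact before trying the next. The near tin weighed about 0.20 kg, the far-left one about 0.30 kg and the far-right one about 0.5 kg.
- **Heaviest tin:** the far-right tin was taken up again. At hand-in its underside was about 21.6 cm above the bench, with a steady 62 mm finger gap.
- **Final checks:** the last side view put the two returned tall tins within about 3 mm of where they were first measured. The cartons, bearing and solenoid looked undisturbed.
- **Readings that disagreed:** the two wrist-force readings for the heaviest tin differ slightly (0.56 and 0.49 kg), but it is well ahead of the others either way. In one earlier picture the gripper partly hid the far-left tin and gave a useless position. The last view of it was good.

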